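Lower the table easel's clip by one notch

ROBOT

A 6-joint arm with a two-finger parallel gripper is mounted at the origin on the work surface. World frame = base frame: x ahead of the robot, y to its left, z up, the work surface at z = 0. Lengths are in mm, angles in rad, forces in N, time in s.
With the tool pointing down it reaches from about 350 to 875 mm from the base axis. Payload 4.2 kg.
Tool frame: the origin (TCP) lies at the very end of the fingers, on their centre line; the grasp point (between the pads) lies 19 mm behind it; z points along the fingers, y is the line along which they close (so a half turn about z gives the same grasp; the last joint's range is limited). The gripper opens to 85 mm and grips with 20 to 120 N. Pads are 22 mm wide; open, the fingers measure 114 mm over their backs; the gripper's body (76 mm by 85 mm) begins 54 mm behind the grasp point. The pads swing forward as they close: fully open they stand 13 mm farther back than shut.
Start: joints at [1.461, 0.385, 0.008, 0, -1.194, -0.259], TCP at [225.277, 582.966, 231.312] pointing down, gripper open.
Joint ranges: [-3.14, 3.14], [-1.21, 2.06], [-1.07, 1.41], [-3.16, 2.05], [-2.99, -0.16], [-3.1, 3.1]. Speed limits (rad/s): [2.79, 2.79, 3.14, 3.14, 3.14, 3.14].

INTERFACE

Orientations are given as a unit quaternion [x, y, z, w].
In Python, from bench import arm gives the robot as it stands.
- The arm moves only by the tool servo_tool, never from a script. Its argument "rows" is a list that holds one entry, the list of rows, each a list of 7 numbers: the finger opening in mm, from 0 to 85.4, then the shift along the tool's x, y, z in mm, then the turn, a rotation vector about the tool's x, y, z in rad. A call has 1 to 10 rows; each row is the pose to reach, as a shift and turn from the pose commanded when the call began, along the tool's axes at that moment; what a row does not reach only later rows make up. A row lasts 1/8 s, in which the tool goes at most 62.5 mm and 10.7 degrees, less where a joint would pass 70% of its speed; a pose out of reach is approached as far as the arm can. A call with a gripper value outside its range is refused whole. The fingers move at their own pace and stop on an object; the grip force is fixed at half the most. Time passes only in rows, so rows that repeat a pose let the fingers close. It gives the time, the measured TCP pose, the force, the opening and the grip force at its end, in the units of the state.
- arm.read_state(): the state, without advancing time (a new reading comes with each control period).
- arm.get_image(name): name is "side" or "top" or "wrist"; returns the picture (400x640x3 uint8, red, green, blue); there is no depth.
- arm.camera_params(name): a dict with "intrinsics" (3x3 intrinsics, pixels), "D" ([k1, k2, p1, p2, k3] as OpenCV has them; the pictures are not rectified), "R" (3x3) and "t" (3): a world point X has camera coordinates R X + t. Camera axes: x right, y down, z forward; pixel columns grow to the right and rows downward; lengths in mm; the calibration is good to about 2 mm. A picture is of the moment at which its call begins: read the wrist's pose just before it. camera_params takes no time and is no camera call; for the wrist camera it gives the pose at the moment of the call.
- arm.job_done(): hands the job in; it is judged then, once.
The state is a dict: "clock": time; "joints": joint angles; "joint_vel": joint speeds; "joint_efforts": joint torques, N m; "position": TCP position; "ee_rot": TCP orientation; "contact_force": force on the tool from outside, world axes, zero at the start; "wrist_torque": the same for the moment, N m; "gripper_width": finger opening in mm; "grasp_force": force on a finger pad.
Only numpy, scipy, OpenCV 4.12 (cv2) and the standard library are available. Lean on these libraries where they do the work, as an engineer would, in place of code of your own. Each camera call takes 0.05 s, during which the arm holds its last target. There are 200 camera calls.

TASK

Lower the telescoping top of the table easel by exactly one notch, so that its steel clip comes down over the top edge of the board: squeeze the sprung button on the side of the black head to free it and start it down, let the button go, then push gently on the round cap until the button springs out again in the next notch. Stop as soon as it clicks, never press hard on the cap, leave the paint things around it where they are, and let go of the easel at the end.

Things in the scene. Friction and masses are not known exactly. Their poses are not given: they have to be found in the camera images.
- easel: Table easel, fixed: wooden base 150 x 180 x 18 mm, upright aluminium lower tube 20 mm thick, board 130 mm wide on a ledge, its top edge 118 mm up. Origin: on the table on the tube's axis; z up, board on the -x side, button facing +y. Notch holes are seen as dark dots on the tube's +y side: the next is 30 to 44 mm under the first (differs from easel to easel), one more 35 mm lower.
- mast (a joint): How far (m) the upper mast has slid down over the lower tube: 0 at the start, locked in the first notch; 0.085 at most. A steel tube 26 mm thick with a black square head (26 x 26 x 45 mm), the cap on top, and a steel clip reaching over the board. It slides with about 7 N of friction, stays where it is left, and is locked with 1.5 mm of play while its pin is in a notch.
- cap: Round flat grey cap on top of the mast, 20 mm across, 8 mm thick, moving with it. Origin: centre of its underside, 270 mm above the table at the start; axes as the easel's. The square head reaches from there to 45 mm below. More than 30 N on the cap is too hard.
- button (a joint): How far (m) the sprung button is pressed in: 0 out (pin in a notch), 0.005 fully pressed. The pin is free of its notch above 0.003. Between notches the released button rides at 0.002 to 0.003; at a notch it springs out to 0 and the mast stops dead. It takes 4 N to start and 8 N to press fully.
- button_face (a point): Centre of the outer face of the button: a round grey button 16 mm across on the head's +y side (easel's axes), standing 6 mm proud of the head (1 mm when pressed), 20 mm below the cap's underside. Button face to opposite face of the head: 32 mm, or 27 mm pressed. Moves with the mast and the button.
- bottle: Yellow paint bottle, 68 mm across, 175 mm tall, standing beside the easel. Origin: centre of its underside.
- pot: Black paint cup, 72 mm across, 85 mm tall, beside the easel. Origin: centre of its underside.
- star: Flat gold painted star, about 130 mm across and 6 mm thick, lying in front of the easel. Origin: centre of its underside.
- brush: Paint brush 200 mm long lying behind the easel. Origin: under its middle; it lies along its x axis.

How it is judged (in metres and radians):
On the way:
1. the button is squeezed in and the mast slid down out of its first notch (value of joint button above 0.0025 m and value of joint mast above 0.005 m), for 0.05 s.
At the end, for the whole second after the job is handed in: The mast is at rest one notch lower (27 to 47 mm below its start), with the button sprung out again (pressed in by less than 1.5 mm), which happens only in a notch (value of joint mast between 0.027 and 0.047 m and value of joint button below 0.0015 m and not (velocity of joint mast above 0.005 m/s) and velocity of joint mast above -0.005 m/s); the robot touches nothing.
It fails at once if the cap is pressed with more than 30 N (contact force between cap and anything else above 30 N).
It fails at once if the bottle is shoved or knocked over (distance of bottle from where it was at the start of the episode above 0.03 m or angle between bottle's own z axis and vertical above 0.5 rad).
It fails at once if the pot is shoved or knocked over (distance of pot from where it was at the start of the episode above 0.03 m or angle between pot's own z axis and vertical above 0.5 rad).
It fails at once if the star is shoved or knocked over (distance of star from where it was at the start of the episode above 0.03 m or angle between star's own z axis and vertical above 0.5 rad).
It fails at once if the brush is shoved (distance of brush from where it was at the start of the episode above 0.04 m).
It also fails if it takes over 45 s, if anything falls off the work surface, if the arm or the gripper's body presses on something with over 40 N, if the wrist force passes 120 N, or if a joint passes its speed limit or range.

## Working session

There is one attempt and no reset: what is moved stays moved. The work goes in short steps, Python scripts to look and compute and a tool call to move; the robot and the scene stay as the last step left them, time stands still between calls to the robot, and variables do not carry over. Pictures are saved under pics/ and viewed, at most 10 in all, crops included, and the job is handed in when it is done.

Besides the shell and the picture viewer there is one more tool, called as name(argument=value, ...), one argument or row to a line, values as JSON. servo_tool: Moves the arm, as the interface text tells. Its arguments: {"type":"object","properties":{"rows":{"type":"array"}},"required":["rows"]}

```bash
mkdir -p pics; python3 - <<'E'
from bench import arm
import cv2,numpy as np
s=arm.read_state();print(s)
for n in("side","top"):
    p=arm.camera_params(n);print(n,{k:np.round(v,3).tolist() for k,v in p.items()})
    cv2.imwrite(f"pics/{n}0.png",arm.get_image(n)[:,:,::-1])
E
```

```text
{'clock': 0.0, 'joints': array([ 1.46062407e+00,  3.85555576e-01,  6.60805304e-03, -5.22807583e-04,
       -1.19398149e+00, -2.58576468e-01]), 'joint_vel': array([-0.00027741,  0.00059527, -0.00112776, -0.00034621,  0.00182508,
        0.0006482 ]), 'joint_efforts': array([ 8.72661549e-04, -3.92292166e+01,  1.88399827e+01,  4.18606728e+00,
       -4.69198159e-03,  2.55731990e-06]), 'position': array([225.05871349, 582.43972683, 230.21168011]), 'ee_rot': array([ 9.83032868e-01, -1.83426234e-01, -1.63240369e-04,  1.08142196e-03]), 'contact_force': array([0.528427  , 0.40018035, 0.78856365]), 'wrist_torque': array([0.0069132 , 0.04928554, 0.0071186 ]), 'grasp_force': 0.0, 'gripper_width': 85.40318497036165}
side {'intrinsics': [[490.845, 0.0, 317.072], [0.0, 490.845, 201.12], [0.0, 0.0, 1.0]], 'D': [-0.14, 0.0, 0.0, 0.0, 0.0], 'R': [[0.984, -0.18, -0.0], [-0.11, -0.601, -0.791], [0.142, 0.779, -0.611]], 't': [-508.072, 230.534, 955.024]}
top {'intrinsics': [[480.186, 0.0, 318.135], [0.0, 480.186, 204.013], [0.0, 0.0, 1.0]], 'D': [-0.13, 0.0, 0.0, 0.0, 0.0], 'R': [[-0.024, -0.999, -0.039], [-0.992, 0.029, -0.121], [0.122, 0.036, -0.992]], 't': [80.134, 572.537, 1174.503]}
```

View pics/side0.png

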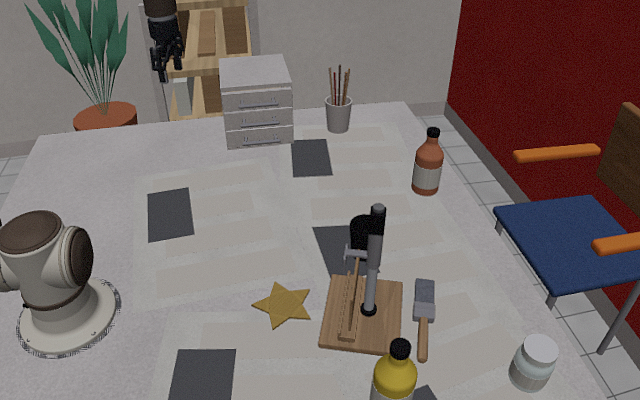

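View pics/top0.png

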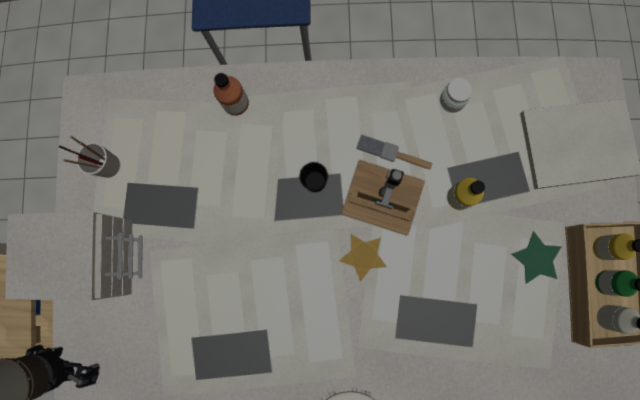

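```bash
python3 - <<'E'
import cv2,numpy as np
a=cv2.imread("pics/side0.png")[195:370,320:420];b=cv2.imread("pics/top0.png")[155:240,335:435]
a=cv2.resize(a,(343,600),interpolation=2);b=cv2.resize(b,(450,383),interpolation=2)
o=np.zeros((600,800,3),np.uint8);o[:,:343]=a;o[:383,350:]=b;cv2.imwrite("pics/crop0.png",o)
E
```

```text
(no output)
```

View pics/crop0.png

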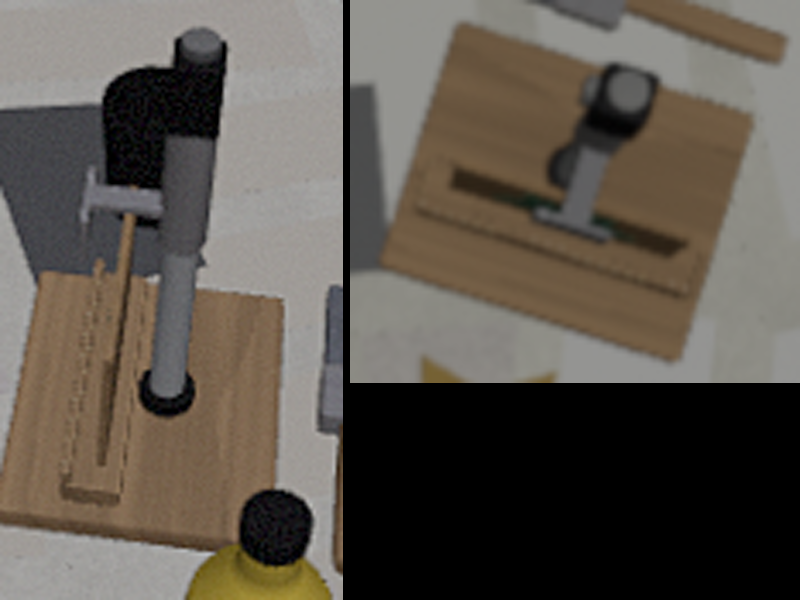

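```bash
cat >h.py <<'E'
from bench import arm
import cv2,numpy as np
from scipy.spatial.transform import Rotation as Ro
def ray(n,uv,p=None):
    p=p or arm.camera_params(n);R=np.array(p["R"]);t=np.array(p["t"])
    q=cv2.undistortPoints(np.array([[uv]],float),np.array(p["intrinsics"]),np.array(p["D"]))[0,0]
    d=R.T@[q[0],q[1],1];return -R.T@t,d/np.linalg.norm(d)
def onz(n,uv,z):
    c,d=ray(n,uv);return c+d*(z-c[2])/d[2]
def tri(*rs):
    A=sum(np.eye(3)-np.outer(d,d) for c,d in rs);b=sum((np.eye(3)-np.outer(d,d))@c for c,d in rs);return np.linalg.solve(A,b)
def shift(target,yaw):
    "tool-axis shift and turn to a down pose whose tool y is along yaw+90deg (mod pi)"
    s=arm.read_state();R0=Ro.from_quat(s["ee_rot"])
    best=None
    for k in(0,np.pi):
        Rt=Ro.from_euler('z',yaw+k)*Ro.from_euler('x',np.pi);v=(R0.inv()*Rt).as_rotvec()
        if best is None or np.linalg.norm(v)<np.linalg.norm(best):best=v
    print("shift",R0.inv().apply(np.array(target)-s["position"]).round(1),"turn",best.round(4))
E
python3 - <<'E'
from h import *
print("cap", tri(ray("side",(378.9,207.8)),ray("top",(396.8,175))).round(1), onz("top",(396.8,175),278).round(1),onz("side",(378.9,207.8),278).round(1))
c=[onz("top",(335+(u-350)/4.5,155+v/4.5),18) for u,v in((462,25),(750,118),(678,360),(382,262))]
c=np.array(c);print(c.round(1));
y1=c[0]-c[1];y2=c[3]-c[2];x1=c[0]-c[3];x2=c[1]-c[2]
print([np.linalg.norm(v).round(1) for v in(y1,y2,x1,x2)])
print([np.degrees(np.arctan2(-v[0],v[1])).round(2) for v in(y1,y2)],[np.degrees(np.arctan2(v[1],v[0])).round(2) for v in(x1,x2)])
for n,uv,z in(("pot",(314,177),85),("bottletop",(477,187),175)):print(n,onz("top",uv,z).round(1))
E
```

```text
cap [ 599.4 -104.8  274.1] [ 599.3 -104.4  278. ] [ 597.2 -109.5  278. ]
[[ 686.8  -45.    18. ]
 [ 627.9 -207.6   18. ]
 [ 491.1 -160.    18. ]
 [ 551.3    5.1   18. ]]
[np.float64(173.0), np.float64(175.7), np.float64(144.4), np.float64(144.9)]
[np.float64(-19.9), np.float64(-20.05)] [np.float64(-20.3), np.float64(-19.19)]
pot [635.1  71.8  85. ]
bottletop [ 585.6 -297.6  175. ]
```

```bash
python3 - <<'E'
from h import *
shift([599.2,-105.5,340],np.radians(-19.9))
E
```

```text
shift [ 597.1  507.  -108.6] turn [ 0.0019 -0.0001 -0.0216]
```

servo_tool(
  rows=[
    [[85,0,0,-55,0,0,0],[85,0,0,-108,0,0,0],[85,45,38,-108,0,0,-0.02],[85,90,76,-108,0,0,-0.02],[85,135,115,-108,0,0,-0.02],[85,180,153,-108,0,0,-0.02],[85,225,191,-108,0,0,-0.02],[85,270,229,-108,0,0,-0.02],[85,315,267,-108,0,0,-0.02],[85,360,306,-108,0,0,-0.02]],
  ],
)

```text
clock: 1.35
position: [451.1, 165.9, 339.1]
ee_rot: [0.985, -0.173, -0.0, 0.0]
contact_force: [0.9, 0.3, -0.4]
gripper_width: 85.0
grasp_force: 0.0
```

servo_tool(
  rows=[
    [[85,45,38,0,0,0,0],[85,90,76,0,0,0,0],[85,135,115,0,0,0,0],[85,180,153,0,0,0,0],[85,215,183,0,0,0,0],[85,237,201,0,0,0,0],[85,237,201,0,0,0,0],[85,237,201,0,0,0,0]],
  ],
)

```text
clock: 2.35
position: [604.4, -101.8, 338.9]
ee_rot: [0.985, -0.173, -0.001, -0.0]
contact_force: [-1.0, 0.4, -0.3]
gripper_width: 85.2
grasp_force: 0.0
```

```bash
python3 - <<'E'
from h import *
import json
s=arm.read_state();print(s["clock"],s["position"],s["contact_force"])
shift([599.2,-105.5,340],np.radians(-19.9))
p=arm.camera_params("wrist");json.dump({k:np.array(v).tolist() for k,v in p.items()},open("w1.json","w"))
cv2.imwrite("pics/w1.png",arm.get_image("wrist")[:,:,::-1])
E
```

```text
2.35 [ 604.41254386 -101.78390965  338.8699931 ] [-1.01843606  0.41785666 -0.34572135]
shift [-3.6  5.3 -1.1] turn [ 0.0001  0.0011 -0.0014]
```

View pics/w1.png

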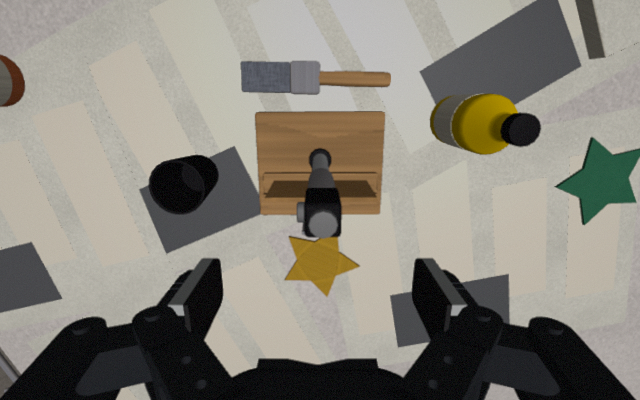

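The wrist view shows the cap at about (322,222), with the button to its left at (302,212), and the fingers lined up with the head. I'll refine the cap position from this view.

```bash
python3 - <<'E'
from h import *
import json
p=json.load(open("w1.json"));g=cv2.imread("pics/w1.png",0)
c=cv2.HoughCircles(cv2.medianBlur(g[200:245,295:350],3),3,1.5,20,param1=100,param2=12,minRadius=9,maxRadius=19);print(c+[295,200,0] if c is not None else 0)
for uv in((322,222),) + (tuple(c[0,0,:2]+[295,200]),):
    cc,d=ray("wrist",uv,p);print((cc+d*(278-cc[2])/d[2]).round(1))
print(tri(ray("wrist",(322,222),p),ray("side",(378.9,207.8)),ray("top",(396.8,175))).round(1))
E
```

```text
[[[322.75       224.75        13.19999981]
  [309.25       205.25        11.25      ]]]
[ 600.8 -104.7  278. ]
[ 598.8 -104.5  278. ]
[ 599.4 -104.6  274.1]
```

```bash
python3 - <<'E'
from h import *
shift([600,-104.5,228],np.radians(-19.9))
E
```

```text
shift [ -3.    4.4 111.2] turn [-0.0001  0.0004 -0.0007]
```

servo_tool(
  rows=[
    [[85,-3,4.4,0,0,0,0],[85,-3,4.4,40,0,0,0],[85,-3,4.4,80,0,0,0],[85,-3,4.4,105,0,0,0],[85,-3,4.4,111,0,0,0],[85,-3,4.4,111,0,0,0],[60,-3,4.4,111,0,0,0],[45,-3,4.4,111,0,0,0],[40,-3,4.4,111,0,0,0],[40,-3,4.4,111,0,0,0]],
  ],
)

```text
clock: 3.65
position: [600.5, -105.3, 228.5]
ee_rot: [0.985, -0.174, 0.0, -0.0]
contact_force: [0.4, 0.3, 0.1]
gripper_width: 39.9
grasp_force: 0.0
```

```bash
python3 - <<'E'
from h import *
s=arm.read_state();print(s["clock"],s["position"],s["contact_force"],s["gripper_width"])
shift([600,-104.5,228],np.radians(-19.9))
cv2.imwrite("pics/w2.png",arm.get_image("wrist")[:,:,::-1])
E
```

```text
3.65 [ 600.52232013 -105.27887096  228.49976794] [0.38534156 0.28289227 0.0594816 ] 39.893950753225155
shift [-0.8 -0.6  0.5] turn [-0.0001 -0.0003 -0.0015]
```

View pics/w2.png

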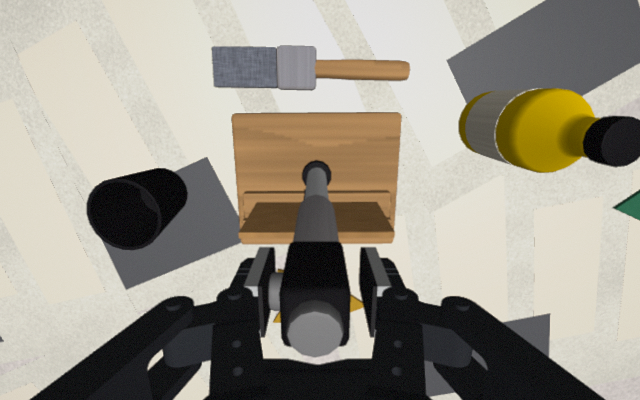

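The head sits between the pads, with the button facing the left pad. Next I'll squeeze and start the mast down.

servo_tool(
  rows=[
    [[34,-0.8,-0.6,0.5,0,0,0],[20,-0.8,-0.6,0.5,0,0,0],[20,-0.8,-0.6,0.5,0,0,0],[20,-0.8,-0.6,0.5,0,0,0],[20,-0.8,-0.6,0.5,0,0,0]],
  ],
)

```text
clock: 4.32
position: [601.0, -104.3, 228.5]
ee_rot: [0.985, -0.173, 0.002, -0.0]
contact_force: [4.4, 2.7, 2.5]
gripper_width: 26.0
grasp_force: 59.7
```

servo_tool(
  rows=[
    [[20,0,0,2,0,0,0],[20,0,0,4,0,0,0],[20,0,0,6,0,0,0],[20,0,0,8,0,0,0],[20,0,0,10,0,0,0],[20,0,0,12,0,0,0],[20,0,0,12,0,0,0]],
  ],
)

```text
clock: 5.2
position: [601.0, -104.3, 215.7]
ee_rot: [0.985, -0.173, 0.001, -0.0]
contact_force: [6.4, 2.8, 3.1]
gripper_width: 25.8
grasp_force: 59.6
```

servo_tool(
  rows=[
    [[45,0,0,0,0,0,0],[60,0,0,0,0,0,0],[70,0,0,0,0,0,0],[70,0,0,-5,0,0,0],[70,0,0,-40,0,0,0],[70,0,0,-80,0,0,0],[40,0,0,-105,0,0,0],[0,0,0,-105,0,0,0],[0,0,0,-105,0,0,0],[0,0,0,-105,0,0,0]],
  ],
)

```text
clock: 6.45
position: [599.3, -104.4, 319.3]
ee_rot: [0.985, -0.174, -0.001, 0.0]
contact_force: [0.6, 0.6, -0.5]
gripper_width: 0.2
grasp_force: 0.0
```

```bash
python3 - <<'E'
from h import *
s=arm.read_state();print(s["clock"],s["position"],s["contact_force"],s["gripper_width"])
a=arm.get_image("side")[:,:,::-1];cv2.imwrite("pics/side1.png",a)
b=cv2.imread("pics/side0.png")
o=np.hstack([cv2.resize(i[130:280,320:420],(400,600),interpolation=2) for i in(b,a)]);cv2.imwrite("pics/c1.png",o)
for z in(278,266): print(z)
E
```

```text
6.45 [ 599.3253738  -104.3890316   319.29704123] [ 0.55513787  0.58648912 -0.51249876] 0.1523037502936191
278
266
```

View pics/c1.png

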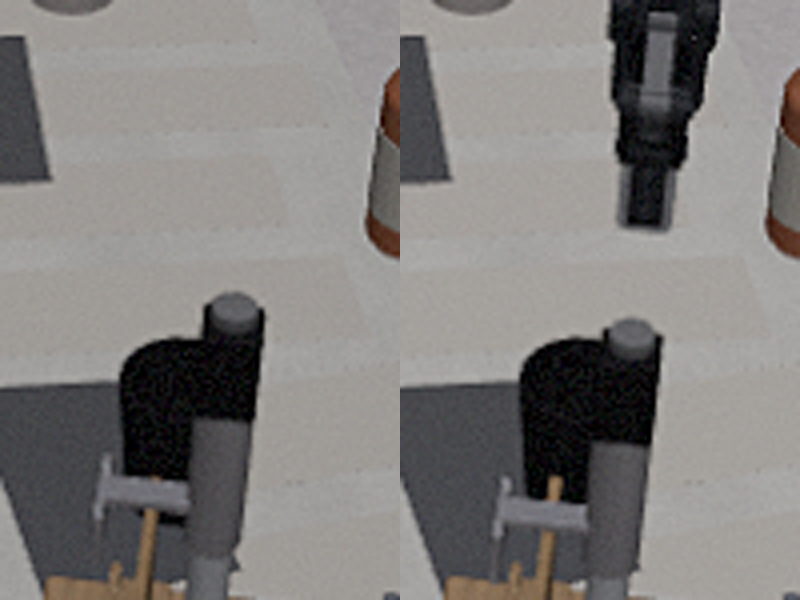

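The mast has slid down about 13 mm (the cap is about 6.5 px lower in the side view) and the fingers are shut above it. I'll approach the cap now.

servo_tool(
  rows=[
    [[0,0,0,20,0,0,0],[0,0,0,38,0,0,0],[0,0,0,44,0,0,0],[0,0,0,47,0,0,0],[0,0,0,48,0,0,0],[0,0,0,49,0,0,0],[0,0,0,50,0,0,0],[0,0,0,51,0,0,0]],
  ],
)

```text
clock: 7.5
position: [600.0, -104.4, 270.0]
ee_rot: [0.985, -0.174, 0.0, -0.0]
contact_force: [0.5, 0.0, 0.1]
gripper_width: -0.0
grasp_force: 0.0
```

servo_tool(
  rows=[
    [[0,0,0,1,0,0,0],[0,0,0,2,0,0,0],[0,0,0,3,0,0,0],[0,0,0,4,0,0,0],[0,0,0,5,0,0,0],[0,0,0,6,0,0,0],[0,0,0,7,0,0,0],[0,0,0,8,0,0,0]],
  ],
)

```text
clock: 8.5
position: [600.0, -104.5, 264.0]
ee_rot: [0.985, -0.173, 0.001, 0.0]
contact_force: [-3.0, 1.9, 7.7]
gripper_width: -0.2
grasp_force: 3.8
```

servo_tool(
  rows=[
    [[0,0,0,1,0,0,0],[0,0,0,2,0,0,0],[0,0,0,3,0,0,0],[0,0,0,4,0,0,0],[0,0,0,5,0,0,0],[0,0,0,6,0,0,0],[0,0,0,7,0,0,0],[0,0,0,8,0,0,0],[0,0,0,9,0,0,0],[0,0,0,10,0,0,0]],
  ],
)

```text
clock: 9.75
position: [600.0, -104.4, 254.0]
ee_rot: [0.985, -0.173, 0.001, 0.0]
contact_force: [-3.6, 1.8, 7.8]
gripper_width: -0.0
grasp_force: 3.8
```

servo_tool(
  rows=[
    [[0,0,0,1,0,0,0],[0,0,0,2,0,0,0],[0,0,0,3,0,0,0],[0,0,0,4,0,0,0]],
  ],
)

```text
clock: 10.25
position: [600.0, -104.4, 250.0]
ee_rot: [0.985, -0.173, 0.001, 0.0]
contact_force: [-2.7, 1.7, 7.3]
gripper_width: 0.1
grasp_force: 3.7
```

servo_tool(
  rows=[
    [[0,0,0,1,0,0,0],[0,0,0,1.5,0,0,0]],
  ],
)

```text
clock: 10.5
position: [600.0, -104.5, 247.1]
ee_rot: [0.985, -0.173, 0.001, 0.0]
contact_force: [-2.0, 1.0, 4.1]
gripper_width: 0.1
grasp_force: 2.1
```

servo_tool(
  rows=[
    [[0,0,0,1,0,0,0],[0,0,0,1.5,0,0,0]],
  ],
)

```text
clock: 10.75
position: [600.1, -104.5, 246.0]
ee_rot: [0.985, -0.173, 0.001, 0.0]
contact_force: [-2.7, 1.3, 8.9]
gripper_width: -0.1
grasp_force: 4.4
```

servo_tool(
  rows=[
    [[0,0,0,0.5,0,0,0],[0,0,0,1,0,0,0]],
  ],
)

```text
clock: 11.0
position: [600.1, -104.5, 245.9]
ee_rot: [0.985, -0.173, 0.001, 0.0]
contact_force: [-4.5, 1.2, 11.9]
gripper_width: 0.2
grasp_force: 5.8
```

servo_tool(
  rows=[
    [[0,0,0,0.5,0,0,0],[0,0,0,0.5,0,0,0]],
  ],
)

```text
clock: 11.25
position: [600.1, -104.5, 245.9]
ee_rot: [0.985, -0.173, 0.001, 0.0]
contact_force: [-4.4, 1.8, 12.2]
gripper_width: 0.0
grasp_force: 5.9
```

Stopped dead at about 32 mm under 12 N, so it has locked. I'll retreat and check.

servo_tool(
  rows=[
    [[0,0,0,-5,0,0,0],[0,0,0,-30,0,0,0],[0,0,0,-60,0,0,0],[0,0,0,-95,0,0,0],[0,0,0,-95,0,0,0],[0,0,0,-95,0,0,0]],
  ],
)

```text
clock: 12.0
position: [599.6, -104.2, 336.7]
ee_rot: [0.985, -0.174, -0.001, -0.0]
contact_force: [-0.6, -0.1, -0.8]
gripper_width: 0.1
grasp_force: 0.0
```

```bash
python3 - <<'E'
from h import *
s=arm.read_state();print(s["clock"],s["position"],s["contact_force"])
a=arm.get_image("side")[150:300,320:420,::-1];w=arm.get_image("wrist")[:,:,::-1]
w=w[150:300,270:370]
cv2.imwrite("pics/c2.png",np.hstack([cv2.resize(i,(400,600),interpolation=2) for i in(a,w)]))
E
```

```text
12.0 [ 599.60962699 -104.21013016  336.68445532] [-0.58853271 -0.1346386  -0.78651757]
```

View pics/c2.png

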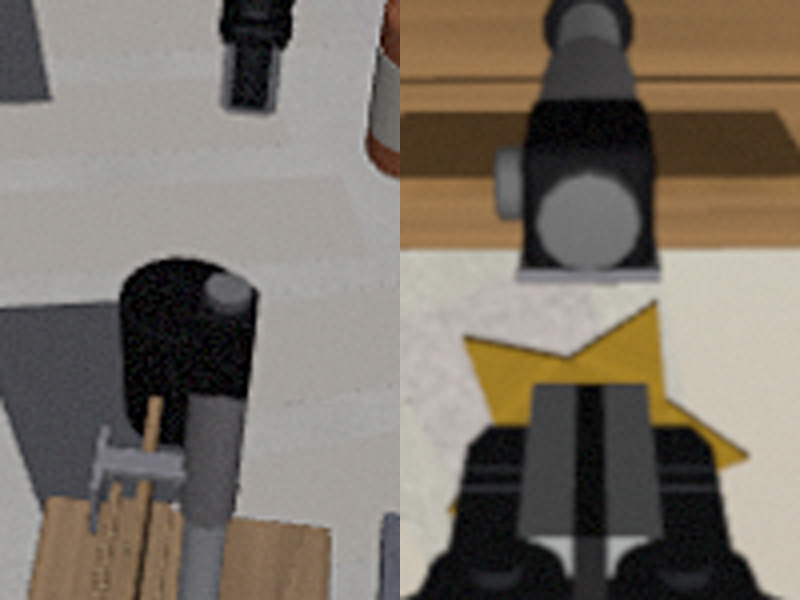

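The mast is about 32 mm down. In the right-hand view the button stands about 28 px proud, against a 105 px wide cap. That is about 5.5 mm, so it is fully out, and the robot is clear of the easel.

```bash
python3 -c "
from bench import arm
print(arm.job_done())"
```

```text
the job is handed in; nothing more can be done
None
```

I lowered the mast one notch, about 32 mm. The button is sprung out again, measured force stayed near 12 N at the cap readings, the arm is clear of the easel, and the job is handed in; no verdict was returned.

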